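# Lock down a damper's spring cup with self-closing tongs

## Task

Take the red-handled self-closing tongs out of their blue stand, squeeze them open around the rod of the upright damper and use their tips to push the yellow spring cup gently but fully down. Then let go, so that the tips snap into the two slots in the rod and the tongs stay there by themselves, upright and holding the cup down. Do not use heavy force on the damper, and leave everything else on the bench alone.

Things in the scene. Friction and masses are not known exactly. Their poses are not given: they have to be found in the camera images.
- tongs: Self-closing tongs, worked like a clothes peg, about 115 g, upright: red handles up, steel jaws down. Origin: middle of the dark steel bridge block (36 x 34 x 12 mm in x, y, z); z up; handles and jaws move along y; symmetric in x and y. They start in the stand, bridge resting on its wall tops, origin 81 mm above the bench over the stand's centre, y along the stand's y
- tongs_grip (a point): Middle between the two red handle pads, 34 mm above the tongs' origin. Pads: 16 mm wide in x, from 13 to 55 mm above the origin, 34 mm over their outer faces at the bottom, flaring to 50 mm at the top. Squeezed along y to 29 mm (end stop, faces then parallel) they open the jaws. A spring resists with 11 rising to 16 N on each pad: grip with about 30 N; when let go the jaws close by themselves
- tongs_tip (a point): Middle between the undersides of the jaw tips, 68 mm below the tongs' origin (up to 70 mm when open). Tips point inward, 10 mm wide in x, 5 mm thick in z. Closed they meet; squeezed fully open the gap between them is 26 mm and the width over the jaws 54 mm. Above the tips there is room for the rod between the jaws, up to the bridge
- jaw_l (a joint): How far the jaws are open, rad: 0 closed on nothing, 0.2 fully open (handles squeezed to the stop), about 0.06 when the tips sit in the rod's slots, about 0.12 when they merely close on the full thickness of the rod; the gap between the tips is about 130 mm times this
- stand: Blue stand fixed to the bench: base plate 100 x 100 x 10 mm and two upright walls 8 mm thick, 60 mm long in y, tops 75 mm above the bench; in the 18 mm channel between them (open above and at both y ends) the jaws hang and can open. Origin: centre of the underside, z up
- damper: Damper fixed upright to the bench: aluminium block 90 mm in x, 130 mm in y, 30 mm high, red marks at its two y ends; on it a grey cylinder of 54 mm diameter, its top 90 mm above the bench. Origin: centre of the block's underside, z up. More than 25 N between tongs and damper harms it
- rod_axis (a point): On the rod's axis at the top of the grey cylinder, 90 mm above the damper's origin; axes as the damper's. The steel rod is 16 mm thick with a tapered top; the yellow spring cup is a disc round it, 56 mm across. How far rod and cup stand out varies and is not measured: the cup's upper face starts 135 to 159 mm above the bench, the rod's top 23 mm above that face
- rod_slots (a point): On the damper, 124 mm above its origin: the slots lie between 0 and 33 mm above this point (not measured). The cup goes down 10 mm to a hard stop, spring 3 N rising to 6 N. This bares two slots in the rod, open to the damper's +y and -y, 8.5 mm high, 8 mm web left between: the tongs' y must lie along the damper's y. The 5 mm tips fit in only with the cup within 2 mm of its stop: feel for it
- wrench: Bystander, leave alone: steel open-end wrench, 170 mm long, lying flat on the bench; origin at the centre of its underside
- socket: Bystander, leave alone: bare steel wrench socket, cylinder 26 mm diameter, 38 mm high, standing; origin at the centre of its underside
- capjar: Bystander, leave alone: flat black round tin, 60 mm diameter, 22 mm high; origin at the centre of its underside
- spray: Bystander, leave alone: blue spray can with black cap, 60 mm diameter, 170 mm high, standing; origin at the centre of its underside
- driver: Bystander, leave alone: screwdriver 190 mm long, lying flat; origin at the centre of its underside
- hammer: Bystander, leave alone: hammer 260 mm long, lying flat; origin at the centre of its underside

How it is judged:
By the outcome, as a careful person would: the job done as asked, in the order asked, and still so for the second after the job is handed in, with the robot touching nothing.
It also fails if it takes over 48 s, if anything falls off the work surface, if the arm or the gripper's body presses on something with over 40 N, if the wrist force passes 120 N, or if a joint passes its speed limit or range.

## Robot

A 6-joint arm with a two-finger parallel gripper is mounted at the origin on the work surface. World frame = base frame: x ahead of the robot, y to its left, z up, the work surface at z = 0. Lengths are in mm, angles in rad, forces in N, time in s.
With the tool pointing down it reaches from about 350 to 975 mm from the base axis. Payload 7.1 kg.
Tool frame: the origin (TCP) lies on the mounting face of the last link; the fingertips stand 182 mm ahead of it and the grasp point (between the pads) lies 163 mm ahead of it (ctrl.finger_overhang is the distance from the TCP to the fingertips, in mm); z points along the fingers, y is the direction in which the jaws open and shut (so a half turn about z gives the same grasp; the last joint's range is limited). The gripper opens to 88 mm and grips with 3 to 60 N. Pads are 20 mm wide; open, the fingers measure 115 mm over their backs; the gripper's body (75 mm by 178 mm) begins 61 mm behind the grasp point.
Start: joints at [-1.283, 0.423, 1.63, -0, 1.089, -0.019], TCP at [188.774, -595.794, 404.675] pointing down, gripper open.
Joint ranges: [-3, 3], [-0.9, 2.11], [0.09, 2.58], [-1.31, 4.45], [0.11, 2.69], [-2.54, 2.54]. Speed limits (rad/s): [2.39, 2.39, 3.01, 3.14, 3.14, 3.14].

## Interface

Orientations are given as a rotation vector (axis times angle).
In Python, from workcell import ctrl, viewer, recognise gives the robot as it stands.
- The arm moves only by the shell command python3 -m handwheel 'ROWS'. ROWS is JSON, a list of rows, each an object of numbers: "gripper": the closure, from 0 (fully open) to 1 (shut); "tx", "ty", "tz": the shift along the tool's x, y, z in m; "rx", "ry", "rz": the turn, a rotation vector about the tool's x, y, z in degrees. In form: [{"gripper": .., "tx": .., "ty": .., "tz": .., "rx": .., "ry": .., "rz": ..}, ...]. A call has 1 to 8 rows; each row shifts and turns the commanded pose from where the row before left it, along the tool's axes as they then stand; what a row does not reach is not made up. A row lasts 1/8 s, in which the tool goes at most 62.5 mm and 10.7 degrees, less where a joint would pass 70% of its speed; a pose out of reach is approached as far as the arm can. A call with a gripper value outside its range is refused whole. The fingers move at their own pace and stop on an object; the grip force is fixed at half the most. Time passes only in rows, so rows that do not move let the fingers close. It gives the time, the measured TCP pose, the force and the opening at its end, in the units of the state.
- ctrl.get_obs(): the state, without advancing time (a new reading comes with each control period).
- viewer.get_image(name): name is "side" or "top"; returns a dict with "image" (384x512x3 uint8, red, green, blue), "range_z" (384x512 float32, mm along the optical axis (not along the pixel's ray), 0 where there is no reading), "vfov" (degrees; the focal length in pixels is half the picture's height over the tangent of half this angle, whatever the lens; pixels are square), "cx", "cy" (the principal point, pixels), "extrinsics" (4x4, takes a point from world to camera coordinates). Camera axes: x right, y up, looking along -z (the intrinsics and any distortion apply to the point x, -y, -z); pixel columns grow to the right and rows downward; lengths in mm; the calibration is good to about 2 mm. A picture is of the moment at which its call begins.
- ctrl.close_job(): hands the job in, once; it reports no verdict.
Trained networks look in a picture, given as the dict that the camera call returned (one of the last four; its "shot" number tells which), for a name from the list of things; names that differ only in an ending like _2 or _b are one class to them, and where a whole thing is asked for, a point or a joint stands for the part that bears it (a point fixed in the world has none). Each returns a list of dicts, best first, with "p" (0 to 1); they miss things now and then, are a little off and sometimes report something else, mostly with a low value. They report only what shows in the picture. A call takes as long as a camera call.
- recognise(picture, name): "xy" ([column, row] as shares, 0 to 1, of the picture: columns of its width, rows of its height, amid what is visible of it).
The state is a dict: "t": time; "qpos": joint angles; "qvel": joint speeds; "joint_torque": joint torques, N m; "ee_pos": TCP position; "orientation": TCP orientation; "ft_force": force on the tool from outside, world axes, zero at the start; "moment": the same for the moment, N m; "width": finger opening in mm.
Only numpy, scipy, OpenCV 4.12 (cv2) and the standard library are available. Lean on these libraries where they do the work, as an engineer would, in place of code of your own. Each camera call takes 0.05 s, during which the arm holds its last target.

## Working session

There is one attempt and no reset: what is moved stays moved. The work goes in short steps, Python scripts to look and compute and a shell command to move; the robot and the scene stay as the last step left them, time stands still between calls to the robot, and variables do not carry over. Pictures are saved under pics/ and viewed, and the job is handed in when it is done.

```bash
ls; mkdir -p pics; cat > h.py <<'E'
import numpy as np, cv2
from workcell import ctrl, viewer, recognise
def K(p):
    f=p["image"].shape[0]/2/np.tan(np.radians(p["vfov"])/2)
    return f
def cloud(p):
    f=K(p);z=p["range_z"];h,w=z.shape
    u,v=np.meshgrid(np.arange(w),np.arange(h))
    # assume pixel centers at integer
    X=(u-p["cx"])/f*z;Y=(v-p["cy"])/f*z
    P=np.stack([X,-Y,-z,np.ones_like(z)],-1)
    W=P@np.linalg.inv(np.array(p["extrinsics"])).T
    W=W[...,:3];W[z==0]=np.nan
    return W
def proj(p,pts):
    f=K(p);q=np.c_[np.atleast_2d(pts),np.ones(len(np.atleast_2d(pts)))]@np.array(p["extrinsics"]).T
    return np.c_[p["cx"]+f*q[:,0]/-q[:,2], p["cy"]+f*-q[:,1]/-q[:,2]]
E
python3 - <<'E'
from h import *
print(ctrl.get_obs())
for n in ["side","top"]:
    p=viewer.get_image(n)
    print({k:(v if k not in("image","range_z") else 0) for k,v in p.items()})
    cv2.imwrite(f"pics/{n}0.png",p["image"][...,::-1])
    np.savez(f"{n}0.npz",**{k:v for k,v in p.items()})
    for o in ["tongs","stand","damper","rod_axis","tongs_grip","spray"]:
        print(o,[(np.round(np.array(r["xy"])*[512,384],1),round(r["p"],2)) for r in recognise(p,o)[:2]])
E
```

```text
pics
{'t': 0.0, 'qpos': array([-1.28297773e+00,  4.23836643e-01,  1.63073428e+00, -7.29100180e-07,
        1.08860724e+00, -1.90093641e-02]), 'qvel': array([-3.16734238e-04,  3.11868507e-04,  5.69543701e-04,  9.43010689e-05,
       -4.39544703e-04, -9.44075475e-04]), 'joint_torque': array([-3.33312914e-05, -5.44640422e+01, -2.73671454e+01,  6.42996957e-02,
        2.25380069e-02, -1.34717429e-04]), 'ee_pos': array([ 188.70644176, -595.51688483,  403.88670606]), 'orientation': array([-3.10314231e+00, -4.79836318e-01,  3.34567720e-04]), 'ft_force': array([-0.55048113, -0.1859621 , -0.27318166]), 'moment': array([ 0.00702644, -0.03176201,  0.00558877]), 'width': 88.13713590442828}
{'image': 0, 'range_z': 0, 'vfov': 42.98064008301698, 'cx': 260.3831489620082, 'cy': 194.64331907275624, 'extrinsics': array([[ 9.87875750e-01, -1.54730590e-01,  1.26470513e-02,
        -5.22173469e+02],
       [ 9.08909163e-02,  6.42484092e-01,  7.60889633e-01,
        -1.37115381e+02],
       [-1.25858431e-01, -7.50514914e-01,  6.48758059e-01,
        -1.17285711e+03],
       [ 0.00000000e+00,  0.00000000e+0
[... 456 characters left out ...]
58, 'extrinsics': array([[ 1.97053363e-02, -9.99753775e-01, -1.02024491e-02,
        -1.40966668e+00],
       [ 9.98380230e-01,  1.91314733e-02,  5.35808124e-02,
        -5.43054530e+02],
       [-5.33724316e-02, -1.12417514e-02,  9.98511395e-01,
        -1.20108052e+03],
       [ 0.00000000e+00,  0.00000000e+00,  0.00000000e+00,
         1.00000000e+00]]), 'shot': 2}
tongs [(array([327.5, 167.3]), 0.52), (array([407.1, 171.8]), 0.27)]
stand [(array([316.2, 175.6]), 0.83), (array([194.4, 196.9]), 0.36)]
damper [(array([191.4, 197.7]), 0.69)]
rod_axis [(array([193. , 197.3]), 0.84)]
tongs_grip [(array([321.3, 170.3]), 0.69), (array([196.8, 197.6]), 0.66)]
spray [(array([407.9, 168.7]), 0.79)]
```

```bash
python3 - <<'E'
import cv2
for n,(a,b,c,d) in {"side":(120,320,150,416),"top":(110,290,130,370)}.items():
    i=cv2.imread(f"pics/{n}0.png")[a:b,c:d]
    cv2.imwrite(f"pics/{n}0z.png",cv2.resize(i,None,fx=3,fy=3,interpolation=cv2.INTER_CUBIC))
E
```

```text
(no output)
```

View pics/side0.png

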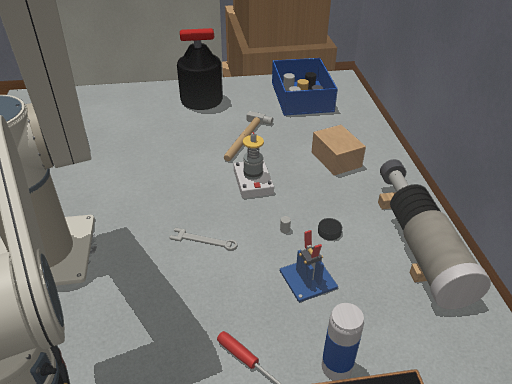

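View pics/top0.png

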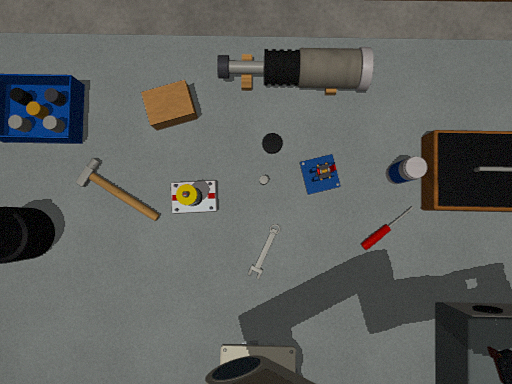

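View pics/side0z.png

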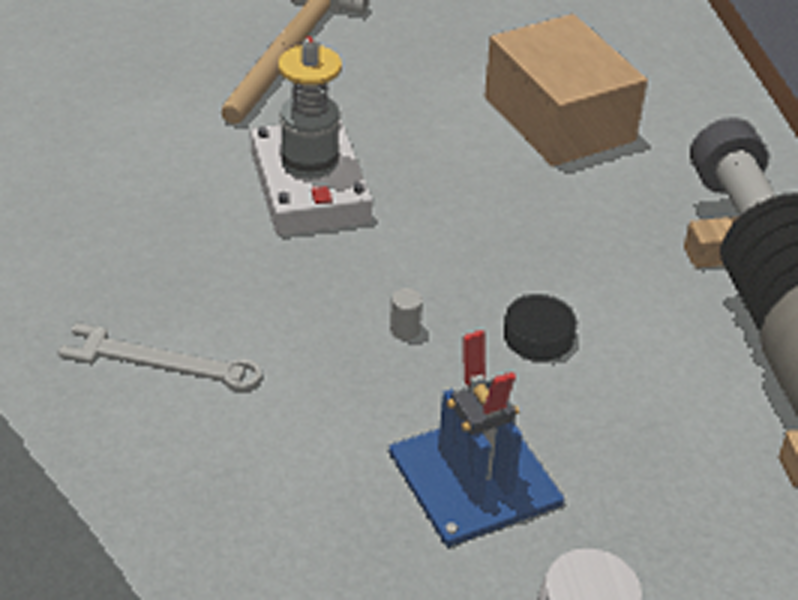

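View pics/top0z.png

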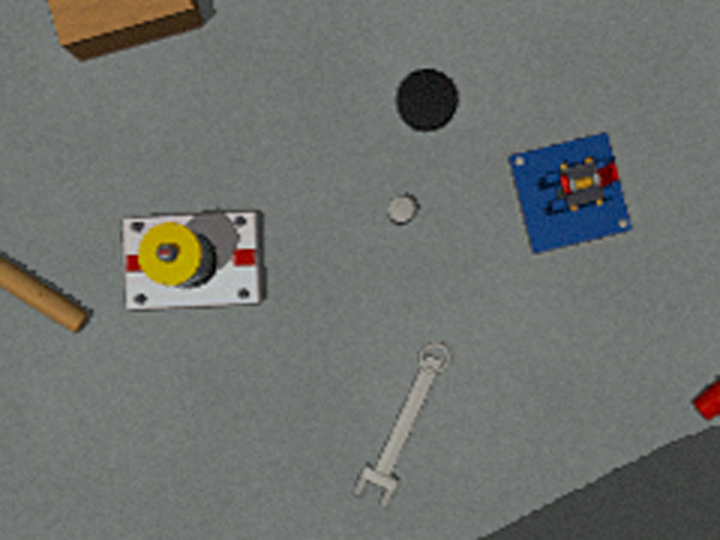

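The side view shows the tongs in the stand near (308,255) and the damper near (254,170). The top view shows the stand at (320,174) and the damper at (194,197). Next I'll get their poses from the depth data.

```bash
cat > meas.py <<'E'
from h import *
def rect(m,W,lab):
    P=W[m][:,:2].astype(np.float32)
    lo,hi=None,None
    r=cv2.minAreaRect(P); print(lab,m.sum(),"c",np.round(r[0],1),"size",np.round(r[1],1),"ang",round(r[2],2),"zmed",np.round(np.median(W[m][:,2]),1))
for n in ["top","side"]:
    p=dict(np.load(f"{n}0.npz")); W=cloud(p); I=p["image"].astype(int); R,G,B=I[...,0],I[...,1],I[...,2]
    Z=W[...,2]; print(n)
    hsv=cv2.cvtColor(p["image"],cv2.COLOR_RGB2HSV)
    def near(x,y,r): return (np.hypot(W[...,0]-x,W[...,1]-y)<r)
    blue=(B>R+40)
    f=proj(p,[[560,-150,10]])
    u,v=(320,174) if n=="top" else (308,270)
    c=W[v,u]; print("near",c)
    m=blue&near(c[0],c[1],110)&(Z>4)&(Z<16); rect(m,W,"base")
    m=blue&near(c[0],c[1],110)&(Z>68)&(Z<80); rect(m,W,"walltop")
    red=(R>G+60)&(R>B+60)&near(c[0],c[1],110)&(Z>85); rect(red,W,"pads")
    br=near(c[0],c[1],80)&(Z>80)&(Z<92)&~blue; rect(br,W,"bridge")
    u,v=(192,197) if n=="top" else (254,160)
    c=W[v,u]; print("near",c)
    m=near(c[0],c[1],120)&(Z>24)&(Z<34); rect(m,W,"block")
    m=near(c[0],c[1],120)&(R>150)&(G>110)&(B<90)&(Z>100); rect(m,W,"cup"); print("cup z",np.percentile(Z[m],[5,25,50,75,95]), cv2.minEnclosingCircle(W[m][:,:2].astype(np.float32)))
    m=near(c[0],c[1],120)&(Z>84)&(Z<94); rect(m,W,"cyltop")
    red=(R>G+60)&(R>B+60)&near(c[0],c[1],110)&(Z>20)&(Z<40)
    k,l,s,ce=cv2.connectedComponentsWithStats(red.astype(np.uint8))
    for i in range(1,k): 
        if s[i,4]>3: print("mark",W[l==i].mean(0),s[i,4])
    m=near(c[0],c[1],120)&(Z>166); print("rodtop",Z[m].max() if m.any() else None, W[m].mean(0) if m.any() else 0,m.sum())
E
python3 meas.py
```

```text
top
near [ 600.33786022 -161.01019262   96.36129753]
base 754 c [ 610.  -171.7] size [98.5 98.3] ang 15.1 zmed 10.5
walltop 44 c [ 609.6 -171.4] size [33.4 60.2] ang 14.72 zmed 75.1
pads 42 c [ 609.4 -171.7] size [14.2 48.7] ang 17.99 zmed 131.0
bridge 118 c [ 610.2 -171.2] size [41.  33.7] ang 14.67 zmed 86.7
near [528.3233144  180.36834044 143.7694766 ]
block 822 c [535.2 197.4] size [ 90.  130.7] ang 3.99 zmed 30.0
cup 286 c [535.8 196.6] size [52.4 52.2] ang 46.6 zmed 142.4
cup z [139.04207117 141.02410141 142.44299738 144.19026414 145.84365158] ((535.7449340820312, 196.71963500976562), 27.152219772338867)
cyltop 53 c [529.9 183.4] size [23.3 53.3] ang 70.87 zmed 88.8
mark [540.06207611 144.18604587  33.05926936] 36
mark [532.07925277 252.17504454  34.68106213] 21
rodtop 169.99493810069407 [534.41322123 198.03096161 169.51400915] 2
side
near [ 600.13653624 -202.69787119   65.68963667]
base 789 c [ 610.7 -176. ] size [100.4 100.8] ang 14.52 zmed 9.8
walltop 38 c [ 609.2 -175.8] size [32.9 59.6] ang 17.23 zmed 75.1
pads 42 c [ 610.6 -175.8] size [14.9 48.8] ang 15.28 zmed 133.1
bridge 170 c [ 611.7 -176.1] size [44.6 36.1] ang 14.5 zmed 85.7
near [537.56710092 175.89290501  90.15205129]
block 593 c [536.9 190.6] size [ 90.4 133.4] ang 4.1 zmed 29.8
cup 35 c [535.2 189.8] size [52.1 50.6] ang 80.95 zmed 141.9
cup z [139.86317262 141.20763411 141.8641253  143.02904091 144.51113397] ((536.3822631835938, 191.37399291992188), 28.039026260375977)
cyltop 144 c [537.  190.7] size [53.2 54.1] ang 8.8 zmed 89.9
mark [540.04063204 142.06571611  32.56106919] 26
rodtop 167.99101694457227 [535.55028964 188.36080014 167.51333199] 3
```

```bash
python3 - <<'E'
from h import *
p=dict(np.load("top0.npz")); W=cloud(p);Z=W[...,2]
m=(Z>120)&(W[...,0]>250)&(W[...,0]<760)&(W[...,1]>-480)&(W[...,1]<350)
k,l,s,c=cv2.connectedComponentsWithStats(m.astype(np.uint8))
for i in range(1,k):
    if s[i,4]>3: print(W[l==i].mean(0).round(),Z[l==i].max().round(),s[i,4])
E
python3 -m handwheel '[{"rz":2.9},{"tx":0.03,"ty":-0.02},{"tx":0.045,"ty":-0.025},{"tx":0.045,"ty":-0.025},{"tx":0.045,"ty":-0.025},{"tx":0.045,"ty":-0.025},{"tx":0.045,"ty":-0.025},{"tx":0.045,"ty":-0.025}]'
```

```text
[ 613. -388.  163.] 175.0 545
[ 615. -191.  132.] 138.0 22
[ 603. -150.  134.] 139.0 13
[535. 197. 144.] 170.0 350$[0]: bad value
```

```bash

python3 -m handwheel '[{"gripper":0,"tx":0,"ty":0,"tz":0,"rx":0,"ry":0,"rz":2.9},{"gripper":0,"tx":0.03,"ty":-0.02,"tz":0,"rx":0,"ry":0,"rz":0}]'
```

```text
t: 0.95
ee_pos: [212.0, -569.7, 404.7]
orientation: [3.115, 0.397, -0.0]
ft_force: [0.9, -0.7, -0.1]
width: 88.1
```

```bash

python3 -m handwheel '[{"gripper":0,"tx":0.045,"ty":-0.025,"tz":0,"rx":0,"ry":0,"rz":0},{"gripper":0,"tx":0.045,"ty":-0.025,"tz":0,"rx":0,"ry":0,"rz":0},{"gripper":0,"tx":0.045,"ty":-0.025,"tz":0,"rx":0,"ry":0,"rz":0},{"gripper":0,"tx":0.045,"ty":-0.025,"tz":0,"rx":0,"ry":0,"rz":0},{"gripper":0,"tx":0.045,"ty":-0.025,"tz":0,"rx":0,"ry":0,"rz":0},{"gripper":0,"tx":0.045,"ty":-0.025,"tz":0,"rx":0,"ry":0,"rz":0},{"gripper":0,"tx":0.045,"ty":-0.025,"tz":0,"rx":0,"ry":0,"rz":0},{"gripper":0,"tx":0.045,"ty":-0.025,"tz":0,"rx":0,"ry":0,"rz":0}]'
```

```text
t: 1.95
ee_pos: [511.4, -282.8, 404.9]
orientation: [3.116, 0.401, 0.001]
ft_force: [0.4, -0.8, -0.4]
width: 88.1
```

```bash

cat >> h.py <<'E'
from scipy.spatial.transform import Rotation as Rn
def delta(goal,yaw_y=None):
    """tool-frame mm to goal TCP"""
    o=ctrl.get_obs();R=Rn.from_rotvec(o["orientation"]).as_matrix()
    print("pos",o["ee_pos"].round(1),"tilt",np.degrees(np.arccos(-R[2,2])).round(2),"yaw y",np.degrees(np.arctan2(R[1,1],R[0,1])).round(2),"F",o["ft_force"].round(1),"w",round(o["width"],1),"t",round(o["t"],2))
    print("tool delta",(R.T@(np.array(goal)-o["ee_pos"])).round(1))
E
python3 -c "
from h import *
delta([610.3,-173.5,404])"
```

```text
pos [ 511.4 -282.8  404.9] tilt 0.03 yaw y -75.32 F [ 0.4 -0.8 -0.4] w 88.1 t 1.95
tool delta [123.3 -80.7   0.9]
```

```bash

python3 -m handwheel '[{"gripper":0,"tx":0.042,"ty":-0.027,"tz":0,"rx":0,"ry":0,"rz":0},{"gripper":0,"tx":0.041,"ty":-0.027,"tz":0,"rx":0,"ry":0,"rz":0},{"gripper":0,"tx":0.040,"ty":-0.0265,"tz":0,"rx":0,"ry":0,"rz":0},{"gripper":0,"tx":0,"ty":0,"tz":0.03,"rx":0,"ry":0,"rz":0},{"gripper":0,"tx":0,"ty":0,"tz":0.02,"rx":0,"ry":0,"rz":0},{"gripper":0,"tx":0,"ty":0,"tz":0,"rx":0,"ry":0,"rz":0}]'
python3 - <<'E'
from h import *
delta([610.3,-173.5,278])
for n in ["side","top"]:
    p=viewer.get_image(n); np.savez(f"{n}1.npz",**p)
    x=ctrl.get_obs()["ee_pos"]
    u,v=proj(p,[[x[0],x[1],x[2]-180]])[0].astype(int); print(n,u,v)
    i=p["image"][max(0,v-90):v+90,max(0,u-120):u+120,::-1]
    cv2.imwrite(f"pics/{n}1.png",cv2.resize(i,None,fx=3,fy=3,interpolation=cv2.INTER_CUBIC))
E
```

```text
t: 2.7
ee_pos: [608.0, -175.3, 352.8]
orientation: [-3.114, -0.4, 0.006]
ft_force: [-0.1, 0.2, 1.3]
width: 87.6
pos [ 608.  -175.3  352.8] tilt 0.23 yaw y -75.35 F [-0.1  0.2  1.3] w 87.6 t 2.7
tool delta [ 2.9 -1.  74.8]
side 312 224
top 330 167
```

View pics/side1.png

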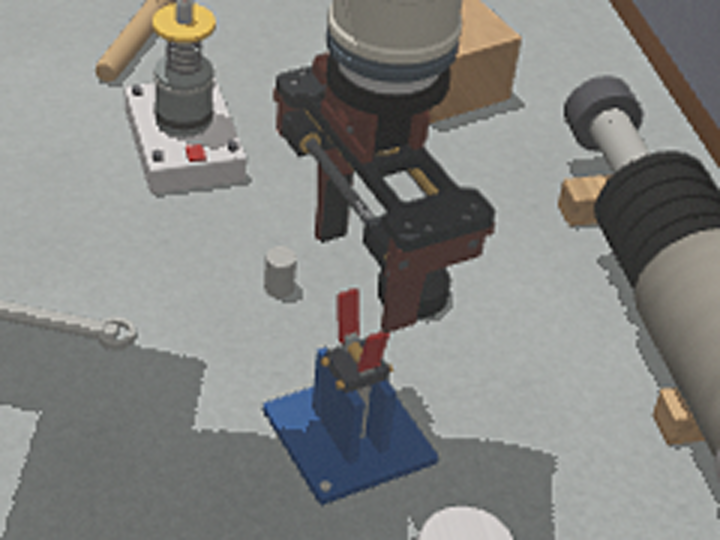

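View pics/top1.png

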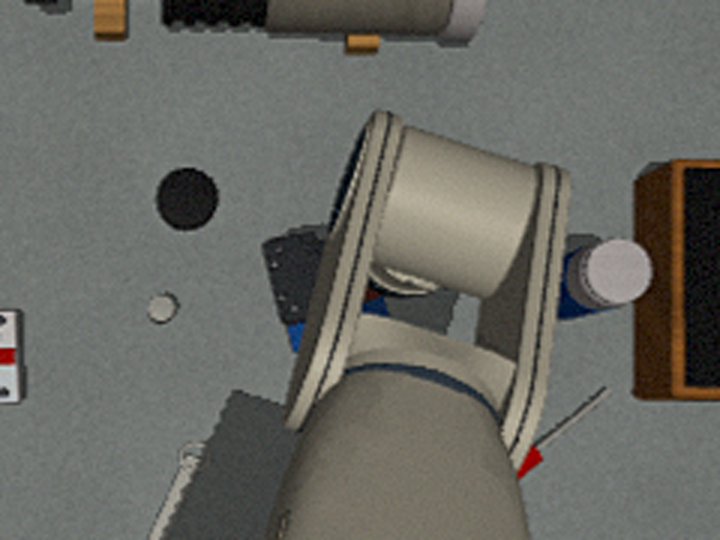

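```bash
python3 - <<'E'
from h import *
o=ctrl.get_obs(); delta([610.3,-173.5,278])
R=Rn.from_rotvec(o["orientation"]).as_matrix(); t=o["ee_pos"]
p=viewer.get_image("side"); np.savez("side2.npz",**p); W=cloud(p)
T=(W-t)@R
m=(T[...,2]>125)&(T[...,2]<185)&(abs(T[...,1])<75)&(abs(T[...,0])<30)
k,l,s,c=cv2.connectedComponentsWithStats(m.astype(np.uint8))
for i in range(1,k):
    if s[i,4]<20: continue
    q=T[l==i]; print(s[i],c[i].round())
    print(np.percentile(q,[1,5,25,50,75,95,99],axis=0).round(1).T, q[:,2].max())
E
```

```text
pos [ 608.8 -175.8  355. ] tilt 0.0 yaw y -75.38 F [ 0.5  0.6 -0.4] w 87.5 t 2.8
tool delta [ 2.  -1.8 77. ]
[298 191  12  23 191] [303. 204.]
[[-12.6 -11.8 -10.1  -5.1   1.4   7.9  10. ]
 [-51.2 -49.5 -43.8 -42.3 -41.2 -39.8 -39.4]
 [126.1 129.6 143.4 157.1 169.4 179.3 181.9]] 182.1752705650137
[320 224  15  21 204] [326. 234.]
[[-12.6 -12.  -10.2  -3.2   3.7   9.4  10.3]
 [ 48.4  50.3  54.1  55.6  56.8  58.9  59.7]
 [129.2 132.3 143.1 155.  168.3 178.6 181. ]] 181.93884986731578
```

The side view shows the open fingers above the tongs, straddling the red handles. The arm hides them in the top view, so I'll correct from the side camera, lower and grip.

```bash

python3 -m handwheel '[{"gripper":0,"tx":0.0025,"ty":0,"tz":0.02,"rx":0,"ry":0,"rz":0},{"gripper":0,"tx":0,"ty":0,"tz":0.025,"rx":0,"ry":0,"rz":0},{"gripper":0,"tx":0,"ty":0,"tz":0.02,"rx":0,"ry":0,"rz":0},{"gripper":0,"tx":0,"ty":0,"tz":0.012,"rx":0,"ry":0,"rz":0},{"gripper":0,"tx":0,"ty":0,"tz":0,"rx":0,"ry":0,"rz":0},{"gripper":0,"tx":0,"ty":0,"tz":0,"rx":0,"ry":0,"rz":0}]'
cat > shot.py <<'E'
from h import *
import sys
n,tag,dz=sys.argv[1],sys.argv[2],float(sys.argv[3])
p=viewer.get_image(n); np.savez(f"{tag}.npz",**p)
x=ctrl.get_obs()["ee_pos"]; delta(x)
u,v=proj(p,[[x[0],x[1],x[2]-dz]])[0].astype(int); print(n,u,v)
i=p["image"][max(0,v-50):v+50,max(0,u-65):u+65,::-1]
cv2.imwrite(f"pics/{tag}.png",cv2.resize(i,None,fx=6,fy=6,interpolation=cv2.INTER_CUBIC))
E
python3 shot.py side s3 180
```

```text
t: 3.6
ee_pos: [611.7, -174.6, 278.3]
orientation: [3.115, 0.401, 0.002]
ft_force: [-0.2, -0.5, -0.3]
width: 88.0
pos [ 611.7 -174.6  278.5] tilt 0.09 yaw y -75.32 F [-1.1 -0.   0.7] w 87.8 t 3.65
tool delta [0. 0. 0.]
side 311 249
```

View pics/s3.png

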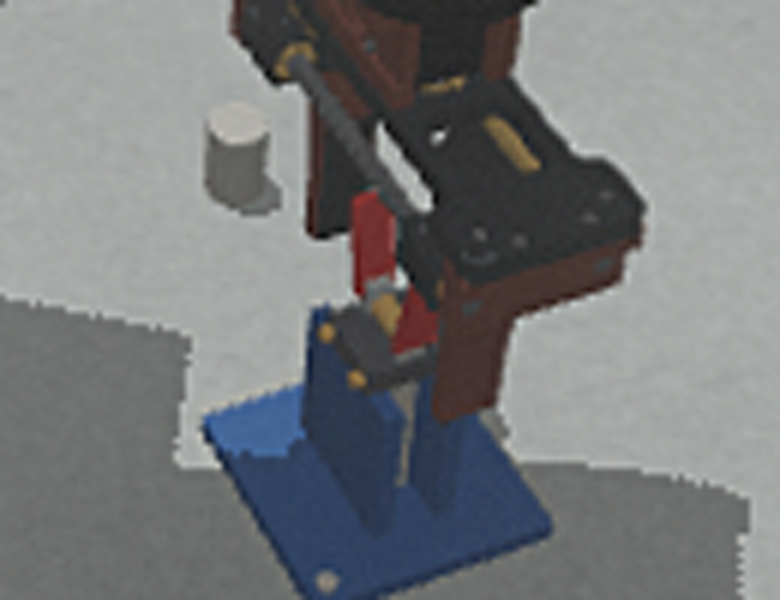

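The fingers are down on either side of the red handles (crop centre), with clear gaps. Closing now.

```bash

python3 -m handwheel '[{"gripper":0.4,"tx":0,"ty":0,"tz":0,"rx":0,"ry":0,"rz":0},{"gripper":0.4,"tx":0,"ty":0,"tz":0,"rx":0,"ry":0,"rz":0},{"gripper":0.45,"tx":0,"ty":0,"tz":0,"rx":0,"ry":0,"rz":0},{"gripper":0.5,"tx":0,"ty":0,"tz":0,"rx":0,"ry":0,"rz":0}]'
python3 -m handwheel '[{"gripper":0.55,"tx":0,"ty":0,"tz":0,"rx":0,"ry":0,"rz":0},{"gripper":0.6,"tx":0,"ty":0,"tz":0,"rx":0,"ry":0,"rz":0},{"gripper":1,"tx":0,"ty":0,"tz":0,"rx":0,"ry":0,"rz":0},{"gripper":1,"tx":0,"ty":0,"tz":0,"rx":0,"ry":0,"rz":0},{"gripper":1,"tx":0,"ty":0,"tz":0,"rx":0,"ry":0,"rz":0},{"gripper":1,"tx":0,"ty":0,"tz":0,"rx":0,"ry":0,"rz":0}]'
python3 shot.py side s4 180
```

```text
t: 4.15
ee_pos: [611.3, -174.4, 277.8]
orientation: [-3.116, -0.401, -0.0]
ft_force: [-0.0, 0.9, 0.4]
width: 51.5
t: 4.9
ee_pos: [611.6, -174.5, 278.5]
orientation: [3.116, 0.401, 0.002]
ft_force: [-1.6, 0.8, 6.6]
width: 28.6
pos [ 611.6 -174.5  278.6] tilt 0.06 yaw y -75.32 F [-1.4  1.2  7.7] w 28.4 t 4.95
tool delta [0. 0. 0.]
side 311 249
```

View pics/s4.png

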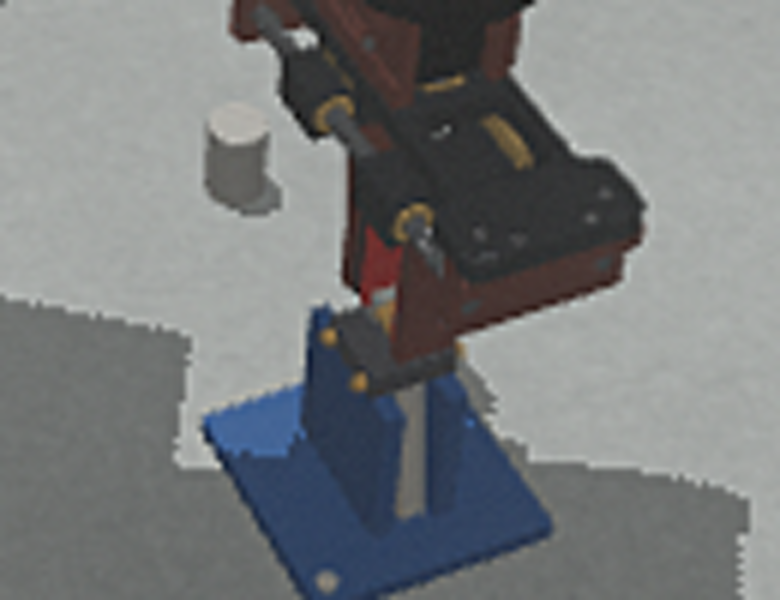

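The gripper is at 28.5 mm with the jaws fully open. Lifting straight up.

```bash

python3 -m handwheel '[{"gripper":1,"tx":0,"ty":0,"tz":-0.01,"rx":0,"ry":0,"rz":0},{"gripper":1,"tx":0,"ty":0,"tz":-0.02,"rx":0,"ry":0,"rz":0},{"gripper":1,"tx":0,"ty":0,"tz":-0.03,"rx":0,"ry":0,"rz":0},{"gripper":1,"tx":0,"ty":0,"tz":-0.04,"rx":0,"ry":0,"rz":0},{"gripper":1,"tx":0,"ty":0,"tz":-0.04,"rx":0,"ry":0,"rz":0},{"gripper":1,"tx":0,"ty":0,"tz":-0.04,"rx":0,"ry":0,"rz":0},{"gripper":1,"tx":0,"ty":0,"tz":-0.02,"rx":0,"ry":0,"rz":0},{"gripper":1,"tx":0,"ty":0,"tz":0,"rx":0,"ry":0,"rz":0}]'
python3 shot.py side s5 220;python3 -c "
from h import *
delta([536,194,478])"
```

```text
t: 5.95
ee_pos: [611.4, -174.5, 480.7]
orientation: [3.114, 0.401, 0.007]
ft_force: [-0.6, 0.0, -1.1]
width: 28.1
pos [ 611.1 -174.4  478.8] tilt 0.1 yaw y -75.32 F [ 0.6  0.8 -1.9] w 28.7 t 6.0
tool delta [0. 0. 0.]
side 317 192
pos [ 611.1 -174.4  478.8] tilt 0.1 yaw y -75.32 F [ 0.6  0.8 -1.9] w 28.7 t 6.0
tool delta [  20.7 -375.4    0.4]
```

View pics/s5.png

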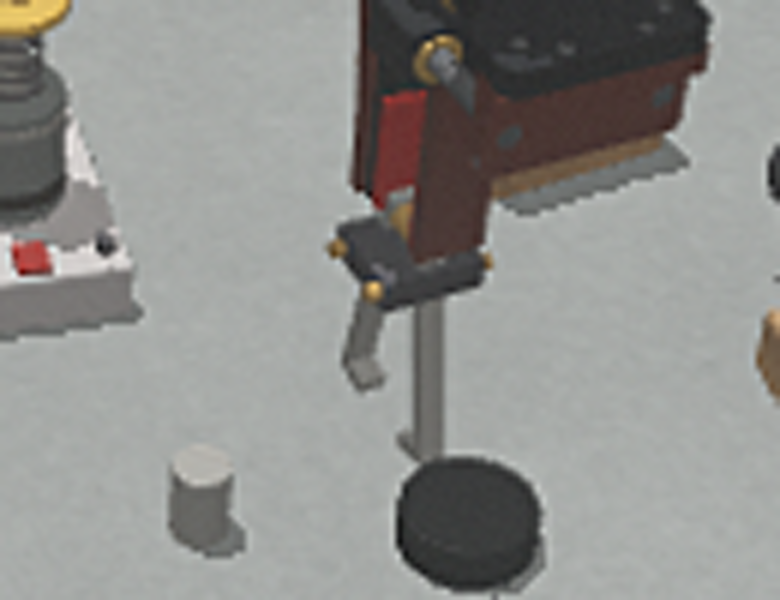

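The tongs hang upright with the jaws open and the tips at about z=212. Turning to the damper's direction and carrying them over.

```bash

python3 -m handwheel '[{"gripper":1,"tx":0,"ty":0,"tz":0,"rx":0,"ry":0,"rz":5.35},{"gripper":1,"tx":0,"ty":0,"tz":0,"rx":0,"ry":0,"rz":5.35},{"gripper":1,"tx":-0.004,"ty":-0.03,"tz":0,"rx":0,"ry":0,"rz":0},{"gripper":1,"tx":-0.008,"ty":-0.05,"tz":0,"rx":0,"ry":0,"rz":0},{"gripper":1,"tx":-0.008,"ty":-0.05,"tz":0,"rx":0,"ry":0,"rz":0},{"gripper":1,"tx":-0.008,"ty":-0.05,"tz":0,"rx":0,"ry":0,"rz":0},{"gripper":1,"tx":-0.008,"ty":-0.05,"tz":0,"rx":0,"ry":0,"rz":0},{"gripper":1,"tx":-0.005,"ty":-0.05,"tz":0,"rx":0,"ry":0,"rz":0}]'
python3 -m handwheel '[{"gripper":1,"tx":-0.004,"ty":-0.05,"tz":0,"rx":0,"ry":0,"rz":0},{"gripper":1,"tx":-0.003,"ty":-0.03,"tz":0,"rx":0,"ry":0,"rz":0},{"gripper":1,"tx":-0.001,"ty":-0.012,"tz":0,"rx":0,"ry":0,"rz":0},{"gripper":1,"tx":0,"ty":0,"tz":0,"rx":0,"ry":0,"rz":0},{"gripper":1,"tx":0,"ty":0,"tz":0,"rx":0,"ry":0,"rz":0},{"gripper":1,"tx":0,"ty":0,"tz":0,"rx":0,"ry":0,"rz":0}]'
python3 shot.py side s6 270;python3 shot.py top t6 270;python3 -c "
from h import *
delta([536,194,478])"
```

```text
t: 7.0
ee_pos: [549.9, 103.4, 476.3]
orientation: [3.139, 0.109, -0.004]
ft_force: [0.8, 0.7, -1.9]
width: 28.3
t: 7.75
ee_pos: [536.9, 192.2, 477.6]
orientation: [3.14, 0.107, -0.0]
ft_force: [-0.0, -0.4, -0.8]
width: 28.4
pos [536.9 192.3 477.7] tilt 0.01 yaw y -86.1 F [-0.6  0.2 -1.3] w 28.7 t 7.8
tool delta [0. 0. 0.]
side 252 119
pos [536.8 192.4 477.7] tilt 0.01 yaw y -86.09 F [ 0.1  0.5 -1.1] w 28.4 t 7.85
tool delta [0. 0. 0.]
top 182 192
pos [536.8 192.4 477.7] tilt 0.01 yaw y -86.09 F [ 0.1  0.5 -1.1] w 28.4 t 7.85
tool delta [-0.7 -1.6 -0.3]
```

View pics/s6.png

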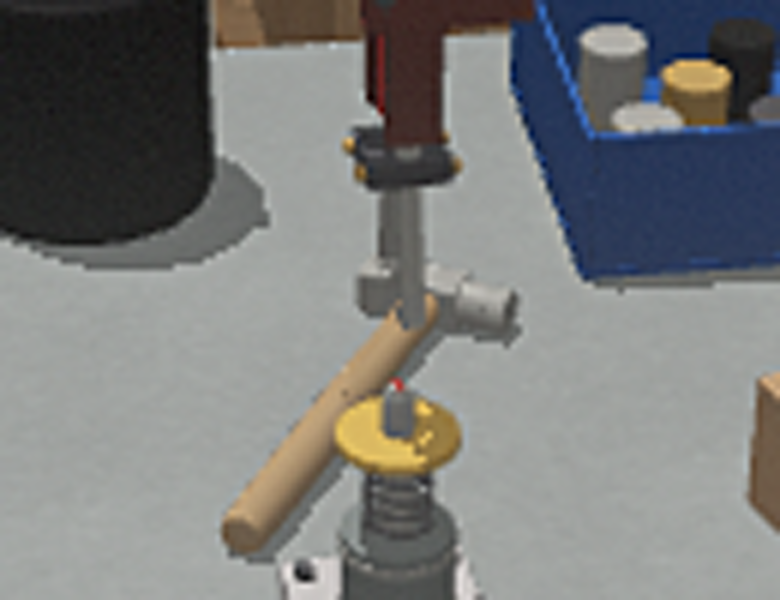

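View pics/t6.png

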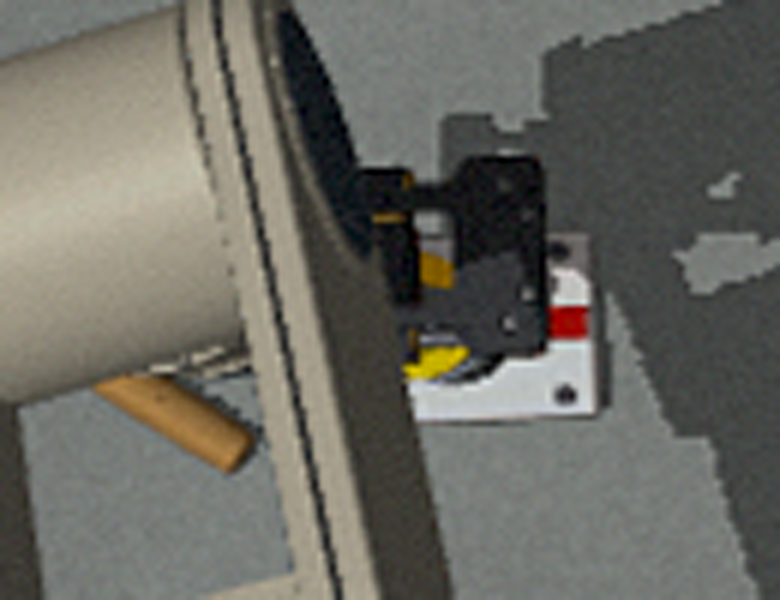

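```bash
python3 - <<'E'
from h import *
t=np.array([536.9,192.35,477.7]);R=Rn.from_rotvec([3.1400,0.107,0]).as_matrix()
for n in ["s6","t6"]:
    p=dict(np.load(n+".npz"));W=cloud(p);T=(W-t)@R
    I=p["image"].astype(int)
    print(n)
    for lab,z0,z1 in [("finger",140,180),("bridge",191,203),("jaw",206,245),("jawtip",248,268),("rod",310,330),("cup",330,341),("cyltop",383,392),("block",443,452)]:
        m=(T[...,2]>z0)&(T[...,2]<z1)&(abs(T[...,0])<48)&(abs(T[...,1])<70)
        if m.sum()<5: continue
        q=T[m];print(lab,m.sum(),"x",np.percentile(q[:,0],[2,50,98]).round(1),"y",np.percentile(q[:,1],[2,25,50,75,98]).round(1),"z",np.percentile(q[:,2],[2,50,98]).round(1))
E
```

```text
s6
finger 183 x [-10.5  -3.3  11.4] y [-15.   22.8  25.   26.8  29.4] z [140.9 160.8 179. ]
bridge 111 x [-21.2  -3.7  21.6] y [-10.    8.9  17.3  19.6  21.9] z [191.2 195.  201.8]
jaw 90 x [-4.9 -0.1  5.4] y [-18.   15.9  20.2  23.7  26.7] z [208.3 228.8 244. ]
jawtip 51 x [-4.7 -0.9  4.4] y [-21.2 -15.9  23.8  27.7  30.6] z [249.3 259.  265. ]
rod 37 x [-6.5 -0.7  5.1] y [-2.7  1.3  3.6  5.4  8. ] z [311.  317.4 329.5]
cup 196 x [-25.6  -3.   25.2] y [-24.3  -6.4   4.6  14.8  25.5] z [332.6 335.7 340.3]
cyltop 140 x [-24.9  -2.6  23.2] y [-16.7   0.8   9.7  17.2  25.7] z [383.8 388.3 391.7]
block 589 x [-43.9 -11.8  43.3] y [-57.6  -4.2  27.3  49.1  65.1] z [443.6 447.6 451.4]
t6
jaw 11 x [-3.3 -0.7  2.5] y [17.9 19.1 19.9 20.9 22.4] z [223.1 231.6 244.2]
cup 61 x [-27.1 -17.2  22.8] y [-9.9 -0.5  3.2  7.4 13.7] z [332.6 335.  340.4]
cyltop 15 x [-28.  -22.9 -17.8] y [-6.   0.2  4.4 10.  13.5] z [384.4 388.7 391.6]
block 389 x [-45.9 -25.6  40.9] y [-25.8   8.6  38.1  49.8  59. ] z [443.3 447.4 451.6]
```

Relative to the tongs, the rod is within about 1 mm in x and y. The cup's face is about 68 mm below the tips and the rod's top about 45 mm below. Lowering in stages.

```bash

python3 -m handwheel '[{"gripper":1,"tx":-0.0005,"ty":0,"tz":0.01,"rx":0,"ry":0,"rz":0},{"gripper":1,"tx":0,"ty":0,"tz":0.015,"rx":0,"ry":0,"rz":0},{"gripper":1,"tx":0,"ty":0,"tz":0.012,"rx":0,"ry":0,"rz":0},{"gripper":1,"tx":0,"ty":0,"tz":0.008,"rx":0,"ry":0,"rz":0},{"gripper":1,"tx":0,"ty":0,"tz":0.005,"rx":0,"ry":0,"rz":0},{"gripper":1,"tx":0,"ty":0,"tz":0,"rx":0,"ry":0,"rz":0},{"gripper":1,"tx":0,"ty":0,"tz":0,"rx":0,"ry":0,"rz":0}]'
python3 shot.py side s7 270
```

```text
t: 8.72
ee_pos: [536.3, 193.3, 428.1]
orientation: [-3.139, -0.109, -0.001]
ft_force: [-0.1, 0.7, 0.2]
width: 28.4
pos [536.3 193.3 428.1] tilt 0.05 yaw y -86.02 F [ 0.4 -0.8 -1.3] w 28.5 t 8.78
tool delta [0. 0. 0.]
side 252 135
```

View pics/s7.png

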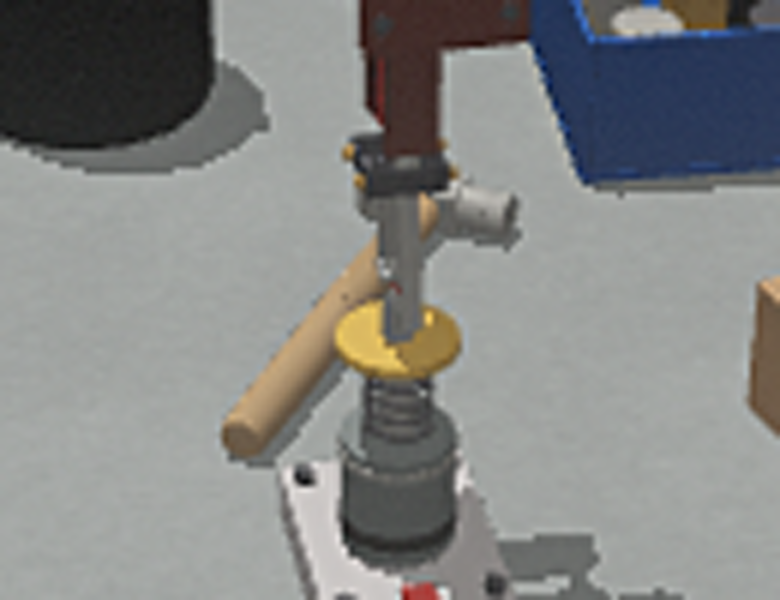

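The jaws straddle the rod's top (near 390,285 in the crop) and there is no contact force. Going on down.

```bash

python3 -m handwheel '[{"gripper":1,"tx":0,"ty":0,"tz":0.004,"rx":0,"ry":0,"rz":0},{"gripper":1,"tx":0,"ty":0,"tz":0.004,"rx":0,"ry":0,"rz":0},{"gripper":1,"tx":0,"ty":0,"tz":0.004,"rx":0,"ry":0,"rz":0},{"gripper":1,"tx":0,"ty":0,"tz":0,"rx":0,"ry":0,"rz":0},{"gripper":1,"tx":0,"ty":0,"tz":0,"rx":0,"ry":0,"rz":0}]'
python3 -c "
from h import *
W=cloud(viewer.get_image('side'))
m=(np.hypot(W[...,0]-536,W[...,1]-192)<26)&(W[...,2]>130)&(W[...,2]<146)
print(m.sum(),np.median(W[m],axis=0))
for i in range(3):
  viewer.get_image('side'); o=ctrl.get_obs(); print(o['ft_force'].round(2),o['moment'].round(3),o['ee_pos'].round(1))"
```

```text
t: 9.4
ee_pos: [536.2, 193.2, 415.7]
orientation: [-3.14, -0.109, 0.0]
ft_force: [-0.5, -0.4, -1.6]
width: 28.2
137 [530.4363745  187.58379744 142.02430534]
[-0.03  0.19 -0.77] [-0.025 -0.041  0.006] [536.2 193.2 415.8]
[-1.09 -0.25 -0.56] [-0.01   0.032 -0.039] [536.2 193.2 415.8]
[ 0.02  0.37 -0.27] [ 0.021 -0.003  0.004] [536.2 193.2 415.8]
```

```bash

cat > f.py <<'E'
from h import *
F=[]
for i in range(5):
    p=viewer.get_image('side'); o=ctrl.get_obs(); F.append(o['ft_force'])
W=cloud(p);I=p["image"].astype(int)
m=(np.hypot(W[...,0]-536,W[...,1]-192)<27)&(W[...,2]>122)&(W[...,2]<150)&(I[...,0]>I[...,2]+60)
print("F",np.mean(F,0).round(2),"pos",o['ee_pos'].round(1),"w",round(o['width'],1),"cup z",np.median(W[m][:,2]).round(1),m.sum(),"t",round(o['t'],2))
E
python3 -m handwheel '[{"gripper":1,"tx":0,"ty":0,"tz":0.002,"rx":0,"ry":0,"rz":0},{"gripper":1,"tx":0,"ty":0,"tz":0.002,"rx":0,"ry":0,"rz":0},{"gripper":1,"tx":0,"ty":0,"tz":0.002,"rx":0,"ry":0,"rz":0},{"gripper":1,"tx":0,"ty":0,"tz":0,"rx":0,"ry":0,"rz":0}]'
python3 f.py
python3 -m handwheel '[{"gripper":1,"tx":0,"ty":0,"tz":0.001,"rx":0,"ry":0,"rz":0},{"gripper":1,"tx":0,"ty":0,"tz":0.001,"rx":0,"ry":0,"rz":0},{"gripper":1,"tx":0,"ty":0,"tz":0.001,"rx":0,"ry":0,"rz":0},{"gripper":1,"tx":0,"ty":0,"tz":0,"rx":0,"ry":0,"rz":0}]'
python3 f.py
python3 -m handwheel '[{"gripper":1,"tx":0,"ty":0,"tz":0.001,"rx":0,"ry":0,"rz":0},{"gripper":1,"tx":0,"ty":0,"tz":0.001,"rx":0,"ry":0,"rz":0},{"gripper":1,"tx":0,"ty":0,"tz":0.001,"rx":0,"ry":0,"rz":0},{"gripper":1,"tx":0,"ty":0,"tz":0,"rx":0,"ry":0,"rz":0}]'
python3 f.py
```

```text
t: 10.1
ee_pos: [536.1, 193.2, 409.4]
orientation: [3.14, 0.109, -0.001]
ft_force: [0.4, -0.8, -1.0]
width: 28.5
F [ 0.1   0.23 -1.2 ] pos [536.1 193.2 409.7] w 28.7 cup z 142.0 133 t 10.35
t: 10.85
ee_pos: [536.2, 193.2, 406.8]
orientation: [-3.14, -0.109, -0.001]
ft_force: [-0.2, -0.2, 2.4]
width: 28.0
F [-0.14 -0.22  1.93] pos [536.2 193.2 406.8] w 28.6 cup z 139.9 124 t 11.1
t: 11.6
ee_pos: [536.2, 193.2, 403.7]
orientation: [-3.14, -0.109, -0.0]
ft_force: [-1.1, -0.7, 2.8]
width: 28.2
F [0.39 0.05 3.22] pos [536.2 193.2 403.8] w 27.8 cup z 137.3 134 t 11.85
```

```bash

python3 -m handwheel '[{"gripper":1,"tx":0,"ty":0,"tz":0.001,"rx":0,"ry":0,"rz":0},{"gripper":1,"tx":0,"ty":0,"tz":0.001,"rx":0,"ry":0,"rz":0},{"gripper":1,"tx":0,"ty":0,"tz":0.001,"rx":0,"ry":0,"rz":0},{"gripper":1,"tx":0,"ty":0,"tz":0,"rx":0,"ry":0,"rz":0}]'
python3 f.py
python3 -m handwheel '[{"gripper":1,"tx":0,"ty":0,"tz":0.0005,"rx":0,"ry":0,"rz":0},{"gripper":1,"tx":0,"ty":0,"tz":0.0005,"rx":0,"ry":0,"rz":0},{"gripper":1,"tx":0,"ty":0,"tz":0,"rx":0,"ry":0,"rz":0}]'
python3 f.py
```

```text
t: 12.35
ee_pos: [536.2, 193.2, 400.7]
orientation: [-3.14, -0.109, -0.0]
ft_force: [-0.5, -0.0, 4.1]
width: 28.5
F [0.22 0.34 4.29] pos [536.2 193.2 400.8] w 28.5 cup z 134.6 126 t 12.6
t: 12.98
ee_pos: [536.2, 193.2, 399.7]
orientation: [-3.14, -0.109, -0.0]
ft_force: [0.1, 0.3, 3.7]
width: 28.5
F [ 0.74 -0.19  4.26] pos [536.2 193.2 399.7] w 28.4 cup z 133.3 135 t 13.22
```

Moving on in 0.5 mm steps, feeling for the stop.

```bash

python3 -m handwheel '[{"gripper":1,"tx":0,"ty":0,"tz":0.0005,"rx":0,"ry":0,"rz":0},{"gripper":1,"tx":0,"ty":0,"tz":0,"rx":0,"ry":0,"rz":0}]'
python3 f.py
python3 -m handwheel '[{"gripper":1,"tx":0,"ty":0,"tz":0.0005,"rx":0,"ry":0,"rz":0},{"gripper":1,"tx":0,"ty":0,"tz":0,"rx":0,"ry":0,"rz":0}]'
python3 f.py
```

```text
t: 13.48
ee_pos: [536.1, 193.2, 399.2]
orientation: [-3.14, -0.109, -0.0]
ft_force: [-0.2, -1.2, 2.6]
width: 28.5
F [0.62 0.21 4.25] pos [536.2 193.2 399.2] w 28.4 cup z 132.6 134 t 13.72
t: 13.98
ee_pos: [536.1, 193.2, 398.7]
orientation: [-3.14, -0.109, -0.0]
ft_force: [0.7, 0.2, 4.7]
width: 28.7
F [0.91 0.28 4.23] pos [536.1 193.2 398.7] w 28.4 cup z 132.1 136 t 14.22
```

```bash

python3 -m handwheel '[{"gripper":1,"tx":0,"ty":0,"tz":0.0003,"rx":0,"ry":0,"rz":0},{"gripper":1,"tx":0,"ty":0,"tz":0,"rx":0,"ry":0,"rz":0}]'
python3 f.py
python3 -m handwheel '[{"gripper":1,"tx":0,"ty":0,"tz":0.0003,"rx":0,"ry":0,"rz":0},{"gripper":1,"tx":0,"ty":0,"tz":0,"rx":0,"ry":0,"rz":0}]'
python3 f.py
```

```text
t: 14.48
ee_pos: [536.1, 193.2, 398.4]
orientation: [-3.14, -0.109, -0.0]
ft_force: [0.1, 0.6, 5.3]
width: 28.5
F [0.8  0.27 4.82] pos [536.1 193.2 398.4] w 28.8 cup z 132.0 128 t 14.72
t: 14.98
ee_pos: [536.2, 193.2, 398.4]
orientation: [-3.14, -0.109, -0.0]
ft_force: [0.0, 0.1, 6.4]
width: 28.2
F [-0.08  0.11  6.61] pos [536.1 193.2 398.4] w 28.7 cup z 132.0 126 t 15.22
```

The stop is reached: the arm stalls at 398.4 mm while the force rises, and the cup has gone down 10 mm (142 to 132). Adding a slight extra press, then releasing gradually.

```bash

python3 -m handwheel '[{"gripper":1,"tx":0,"ty":0,"tz":0.0003,"rx":0,"ry":0,"rz":0},{"gripper":0.64,"tx":0,"ty":0,"tz":0.0004,"rx":0,"ry":0,"rz":0},{"gripper":0.62,"tx":0,"ty":0,"tz":0.0004,"rx":0,"ry":0,"rz":0},{"gripper":0.60,"tx":0,"ty":0,"tz":0.0002,"rx":0,"ry":0,"rz":0},{"gripper":0.58,"tx":0,"ty":0,"tz":0,"rx":0,"ry":0,"rz":0},{"gripper":0.56,"tx":0,"ty":0,"tz":0,"rx":0,"ry":0,"rz":0}]'
python3 f.py; python3 shot.py side s8 260
```

```text
t: 15.98
ee_pos: [536.2, 193.2, 397.2]
orientation: [-3.14, -0.109, -0.001]
ft_force: [0.2, 0.4, 7.1]
width: 38.5
F [-0.05 -0.16  7.31] pos [536.2 193.2 397.1] w 39.1 cup z 132.1 142 t 16.23
pos [536.2 193.2 397.1] tilt 0.02 yaw y -86.02 F [-0.6  0.3  6.7] w 38.5 t 16.27
tool delta [0. 0. 0.]
side 252 141
```

View pics/s8.png

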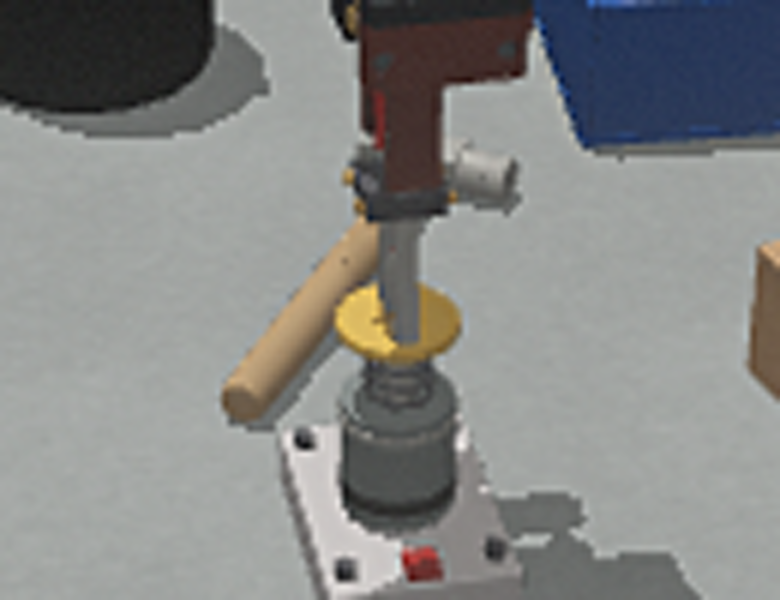

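The jaws have partly closed, the cup is still fully down and the force is small. Opening further.

```bash

python3 -m handwheel '[{"gripper":0.54,"tx":0,"ty":0,"tz":0,"rx":0,"ry":0,"rz":0},{"gripper":0.52,"tx":0,"ty":0,"tz":0,"rx":0,"ry":0,"rz":0},{"gripper":0.5,"tx":0,"ty":0,"tz":0,"rx":0,"ry":0,"rz":0},{"gripper":0.45,"tx":0,"ty":0,"tz":0,"rx":0,"ry":0,"rz":0},{"gripper":0.4,"tx":0,"ty":0,"tz":0,"rx":0,"ry":0,"rz":0}]'
python3 f.py; python3 shot.py side s9 260
```

```text
t: 16.9
ee_pos: [535.9, 193.0, 396.3]
orientation: [3.139, 0.109, -0.002]
ft_force: [-0.4, -0.3, -0.0]
width: 52.0
F [ 0.22 -0.15  0.14] pos [536.1 193.1 396.7] w 52.4 cup z 132.0 146 t 17.15
pos [536.1 193.2 396.7] tilt 0.01 yaw y -86.02 F [0.2 0.2 0.5] w 52.6 t 17.2
tool delta [0. 0. 0.]
side 252 142
```

View pics/s9.png

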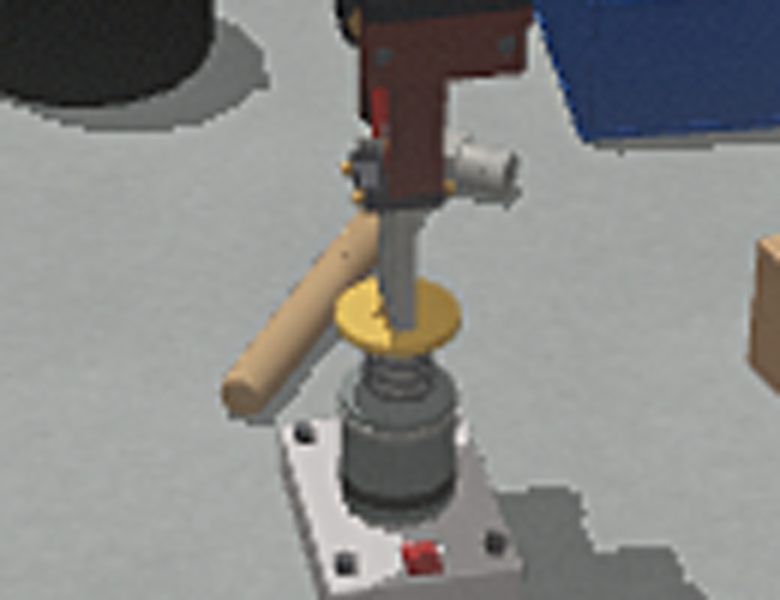

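The tongs are released: the force is back to 0 and the cup stays at 132. Opening fully and retracting straight up.

```bash

python3 -m handwheel '[{"gripper":0.2,"tx":0,"ty":0,"tz":0,"rx":0,"ry":0,"rz":0},{"gripper":0,"tx":0,"ty":0,"tz":0,"rx":0,"ry":0,"rz":0},{"gripper":0,"tx":0,"ty":0,"tz":0,"rx":0,"ry":0,"rz":0},{"gripper":0,"tx":0,"ty":0,"tz":-0.01,"rx":0,"ry":0,"rz":0},{"gripper":0,"tx":0,"ty":0,"tz":-0.02,"rx":0,"ry":0,"rz":0},{"gripper":0,"tx":0,"ty":0,"tz":-0.03,"rx":0,"ry":0,"rz":0},{"gripper":0,"tx":0,"ty":0,"tz":-0.04,"rx":0,"ry":0,"rz":0},{"gripper":0,"tx":0,"ty":0,"tz":-0.04,"rx":0,"ry":0,"rz":0}]'
python3 shot.py side s10 290; python3 f.py
```

```text
t: 18.2
ee_pos: [535.9, 193.1, 538.8]
orientation: [-3.14, -0.109, -0.001]
ft_force: [-0.2, 0.7, -0.1]
width: 87.8
pos [536.7 193.4 544.7] tilt 0.53 yaw y -86.02 F [1.2 0.4 3.4] w 87.7 t 18.25
tool delta [0. 0. 0.]
side 252 102
F [ 0.5   0.01 -0.53] pos [535.8 193.1 535.9] w 87.7 cup z 132.2 141 t 18.5
```

View pics/s10.png

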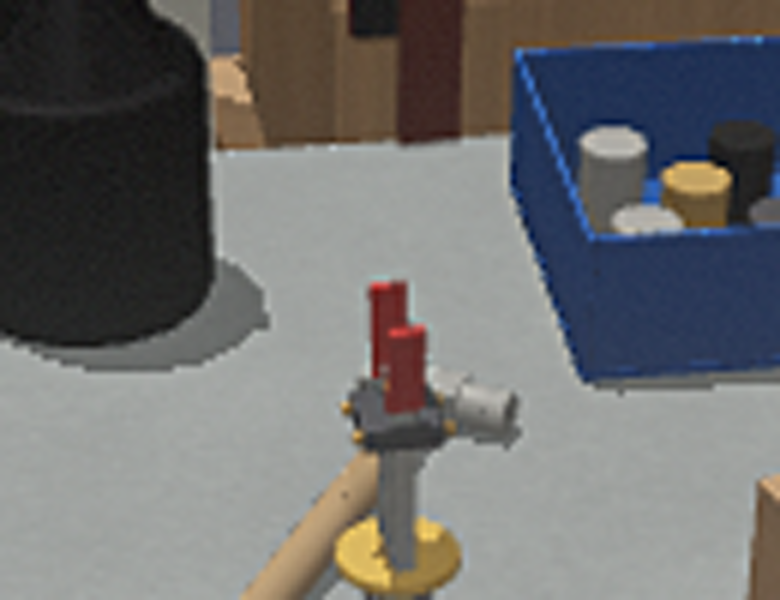

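```bash
python3 - <<'E'
from h import *
p=viewer.get_image("side");W=cloud(p);I=p["image"].astype(int)
a=np.radians(4);x=np.array([np.cos(a),np.sin(a)]);y=np.array([-np.sin(a),np.cos(a)])
c=np.array([536,191.]);D=W[...,:2]-c;X=D@x;Y=D@y;Z=W[...,2]
red=(I[...,0]>I[...,1]+60)&(I[...,0]>I[...,2]+60)&(abs(X)<20)&(abs(Y)<40)&(Z>195)&(Z<280)
print("red z",Z[red].min(),Z[red].max())
for z0 in range(205,265,10):
    m=red&(Z>=z0)&(Z<z0+10)
    if m.sum(): 
        n=m&(Y<-5);f=m&(Y>5)
        print(z0,m.sum(),"near",np.median(Y[n]).round(1),np.median(X[n]).round(1),"far",np.median(Y[f]).round(1),np.median(X[f]).round(1))
for z0 in range(134,196,10):
    m=(Z>=z0)&(Z<z0+10)&(abs(X)<15)&(abs(Y)<40)
    if m.sum(): print("jaw",z0,m.sum(),"x",np.percentile(X[m],[5,50,95]).round(1),"y",np.percentile(Y[m],[5,25,50]).round(1))
m=(Z>205)&(Z<217)&(abs(X)<25)&(abs(Y)<25)&~red
b=(Z>192)&(Z<211)&(abs(X)<25)&(abs(Y)<25)&~red
print("bridge",np.percentile(Z[b],[5,50,95]),"x",np.percentile(X[b],[2,98]),"y",np.percentile(Y[b],[2,98]))
E
```

```text
red z 215.81311576551252 256.9170142531407
215 5 near nan nan far 15.3 -6.5
225 9 near nan nan far 17.6 -4.0
235 12 near nan nan far 19.3 -2.2
245 22 near -18.5 -0.6 far 19.4 0.0
255 8 near -19.8 1.3 far 18.8 -3.1
jaw 134 33 x [-9.9 -1.7 12.7] y [-24.4 -14.9 -11.7]
jaw 144 19 x [-4.8 -2.4  3.1] y [-15.2 -14.5 -12.6]
jaw 154 24 x [-4.9 -2.7  2.8] y [-15.5 -12.2  -9.6]
jaw 164 15 x [-4.8 -1.4  3.2] y [-14.5 -13.4 -12. ]
jaw 174 20 x [-4.7 -1.6  3.7] y [-14.7 -13.1 -11. ]
jaw 184 12 x [-3.9 -0.5  3.4] y [-14.2 -13.7 -11.1]
jaw 194 31 x [-12.8   0.3  11.9] y [-16.1 -14.3 -13.6]
bridge [196.70844975 205.0575893  208.90587558] x [-20.07449309  21.93203695] y [-16.74856999  16.81506294]
  return _methods._mean(a, axis=axis, dtype=dtype,
  ret = ret.dtype.type(ret / rcount)
```

```bash

python3 -m handwheel '[{"gripper":0,"tx":0,"ty":0.02,"tz":-0.02,"rx":0,"ry":0,"rz":0},{"gripper":0,"tx":0,"ty":0.05,"tz":0,"rx":0,"ry":0,"rz":0},{"gripper":0,"tx":0,"ty":0.05,"tz":0,"rx":0,"ry":0,"rz":0},{"gripper":0,"tx":0,"ty":0.05,"tz":0,"rx":0,"ry":0,"rz":0},{"gripper":0,"tx":0,"ty":0.05,"tz":0,"rx":0,"ry":0,"rz":0},{"gripper":0,"tx":0,"ty":0.04,"tz":0,"rx":0,"ry":0,"rz":0},{"gripper":0,"tx":0,"ty":0.02,"tz":0,"rx":0,"ry":0,"rz":0},{"gripper":0,"tx":0,"ty":0,"tz":0,"rx":0,"ry":0,"rz":0}]'
python3 f.py; python3 - <<'E'
from h import *
p=viewer.get_image("top"); i=p["image"][150:240,140:250,::-1]
j=viewer.get_image("side")["image"][80:200,190:320,::-1]
cv2.imwrite("pics/fin_t.png",cv2.resize(i,None,fx=6,fy=6,interpolation=cv2.INTER_CUBIC))
cv2.imwrite("pics/fin_s.png",cv2.resize(j,None,fx=5,fy=5,interpolation=cv2.INTER_CUBIC))
E
```

```text
t: 19.55
ee_pos: [555.6, -86.8, 555.9]
orientation: [-3.139, -0.106, 0.002]
ft_force: [0.0, 0.4, 0.1]
width: 87.9
F [-0.19  0.07  0.01] pos [555.6 -84.9 556.7] w 87.8 cup z 132.2 146 t 19.8
```

View pics/fin_t.png

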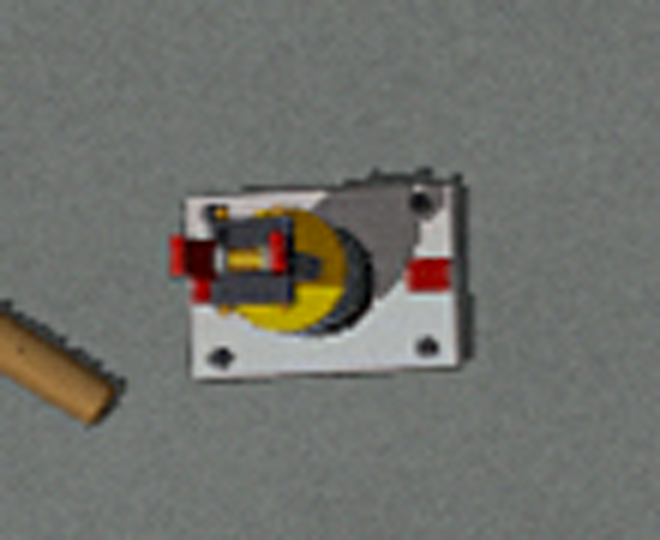

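View pics/fin_s.png

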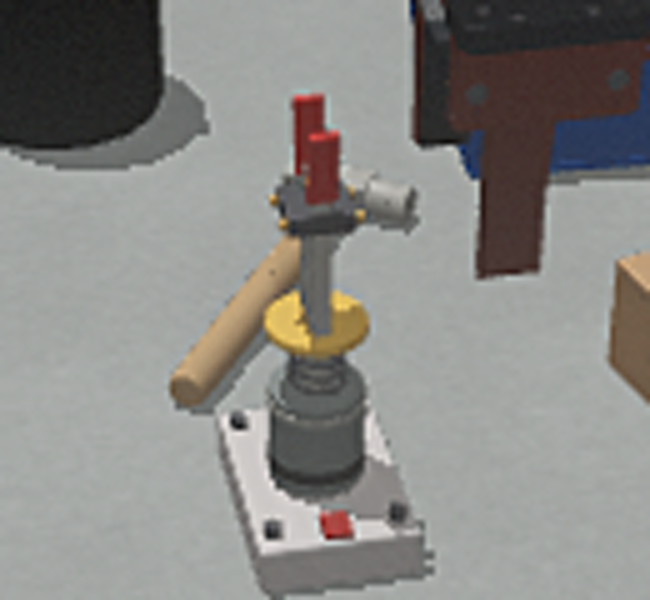

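Both views show the tongs upright on the damper (side crop 318,230) with the cup still down and the robot clear. Handing in.

```bash
python3 -c "
from workcell import ctrl
print(ctrl.close_job())"
```

```text
the job is handed in; nothing more can be done
None
```

The tongs are on the damper rod by themselves, upright and holding the spring cup down. I handed the job in at about 20 s of the 48 s allowed.

- **What I did:** I gripped the tongs in the stand, squeezed them fully open (28.5 mm) and lifted them out. I turned them to the damper's y axis, lowered them around the rod and pressed the cup down in small steps. At the stop I released them gradually, then moved the arm up and away.
- **Stop and force:** the cup went down 10 mm, from about 142 to 132 mm. The arm then stalled while the force rose. The largest wrist reading during pressing was about 7 N, or about 8–9 N on the damper allowing for the tongs' weight.
- **Last checks:** after release the cup stayed at 132 mm. The jaws measured about 15 mm from the rod axis to their outer face, which fits tips in the slots and not tips resting on the full rod. Wrist force is zero and the robot touches nothing. I did not touch the other objects, but I did not measure them again at the end.
- **Disagreements:** at the start the two cameras differed by 4 to 7 mm in y. I worked from the side camera, checking it against the gripper's known position. The jaw angle itself was not measured directly, only judged from the depth picture.

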